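# Run a thread ring gauge home on a pedestal stud and back it off one turn

## Robot

A 6-joint arm with a two-finger parallel gripper is mounted at the origin on the work surface. World frame = base frame: x ahead of the robot, y to its left, z up, the work surface at z = 0. Lengths are in m, angles in rad, forces in N, time in s.
With the tool pointing down it reaches from about 0.375 to 0.9 m from the base axis. Payload 3.1 kg.
Tool frame: the origin (TCP) lies between the finger pads; the fingertips stand 25 mm ahead of it and the grasp point (between the pads) lies 6 mm ahead of it; y points along the fingers, x is the direction in which the jaws open and shut, and the axes are right-handed (so a half turn about y gives the same grasp; the last joint's range is limited). The gripper opens to 87 mm and grips with 3 to 60 N. Pads are 19 mm wide; open, the fingers measure 117 mm over their backs; the gripper's body (75 mm by 190 mm) begins 51 mm behind the grasp point.
Start: joints at [-1.472, 0.527, 1.433, -0, 1.181, -0.178], TCP at [0.171, -0.601, 0.248] pointing down, gripper open.
Joint ranges: [-3.08, 3.08], [-0.75, 2.2], [0.22, 2.44], [-1.43, 4.57], [0, 2.65], [-2.85, 2.85]. Speed limits (rad/s): [2.79, 2.79, 3.14, 3.14, 3.14, 3.14].

## Interface

Orientations are given as a unit quaternion [x, y, z, w].
In Python, from rig import robot gives the robot as it stands.
- The arm moves only by the tool carry_out, never from a script. Its argument "moves" is a list of rows, each a list of 7 numbers: the opening, from 0 (shut) to 1 (fully open), then the shift along the tool's x, y, z in cm, then the turn, a rotation vector about the tool's x, y, z in rad. In form: [[grip, x, y, z, rx, ry, rz], ...]. A call has 1 to 20 rows; each row is the pose to reach, as a shift and turn from the pose commanded when the call began, along the tool's axes at that moment; what a row does not reach only later rows make up. A row lasts 1/10 s, in which the tool goes at most 50 mm and 8.59 degrees, less where a joint would pass 70% of its speed; a pose out of reach is approached as far as the arm can. A call with a gripper value outside its range is refused whole. The fingers move at their own pace and stop on an object; "force" is the grip in N (left out, the last holds). Time passes only in rows, so rows that repeat a pose let the fingers close. It gives the time, the measured TCP pose, the force and the opening at its end, in the units of the state.
- robot.get_obs(): the state, without advancing time (a new reading comes with each control period).
- robot.camera(name): name is "side" or "top"; returns the picture (480x640x3 uint8, red, green, blue); there is no depth.
- robot.camera_params(name): a dict with "fx", "fy", "cx", "cy" (pixels), "extrinsics" (4x4, takes a point from camera to world coordinates). Camera axes: x right, y down, z forward; pixel columns grow to the right and rows downward; lengths in m; the calibration is good to about 2 mm. A picture is of the moment at which its call begins. camera_params takes no time and is no camera call.
- robot.hand_in(): hands the job in, once; it reports no verdict.
The state is a dict: "time": time; "q": joint angles; "joint_velocities": joint speeds; "joint_torque": joint torques, N m; "position": TCP position; "tool_rot": TCP orientation; "ft_force": force on the tool from outside, world axes, zero at the start; "moment": the same for the moment, N m; "grip_width": finger opening in m.
Only numpy, scipy, OpenCV 4.12 (cv2) and the standard library are available. Lean on these libraries where they do the work, as an engineer would, in place of code of your own. Each camera call takes 0.05 s, during which the arm holds its last target.

## Task

The threaded ring gauge with the crank handle is already started on the stud of the conical pedestal. Screw it down clockwise by its handle until the resistance clearly rises, without forcing it, then count it back off by one full turn counter-clockwise so that it cannot jam, and let go, leaving the things around it alone.

Things in the scene. Friction and masses are not known exactly. Their poses are not given: they have to be found in the camera images.
- stand: Fixed aluminium cone pedestal, origin at the centre of its underside on the table: foot 140 mm across, top 52 mm across, 88 mm up. On its axis a right-hand threaded steel stud, 20 mm across, rises to 143 mm; a spring washer lies round its foot. Once the ring meets it the load at the post grows by 2.5 N per 0.1 rad, and springs back if let go: 5 to 8 N is firmly home, over 15 N is forced.
- gauge: Threaded steel ring, 42 mm across, 16 mm high; origin on the stud's axis at the ring's underside, z up. Crank arm along its x axis (top 14 mm above the origin), post 60 mm out; ball on the other side, reaching 53 mm. Starts 0.8 to 1.7 turns off the washer, any angle. Clockwise from above sinks it 3 mm a turn; it runs with about 1 N at the post. Its height reading is too coarse to tell home.
- post (a point): Mid-height of the upright handle post, on its axis: black sleeve 16 mm across, 46 mm tall (21 mm above, 25 mm below this point; arm top 26 mm below), free to spin on its pin, so it can be held and carried round the stud on a 60 mm radius without turning the hand. It sinks and rises with the ring. The stud's top stays below the post's top.
- plain_ring: Loose plain steel ring, 38 mm across, 18 mm high, on the table beside the pedestal; leave it.
- vial: Loose small capped glass vial, 30 mm across, 55 mm tall, on the table beside the pedestal; leave it.
- mount: Loose aluminium sample mount, 40 mm across at the foot, 46 mm tall, on the table beside the pedestal; leave it.
- driver: Loose screwdriver 160 mm long, lying on the table to the right; leave it.
- spanner: Loose spanner 150 mm long, lying on the table to the left; leave it.
- dish: Loose shallow steel dish, 90 mm across, 22 mm high, on the table to the right; leave it.
Things that resemble listed ones, but are neither listed nor needed, are in the scene too. Of the things shaped like the stand, the aluminium one is meant.

How it is judged:
By the outcome, as a careful person would: the job done as asked, in the order asked, and still so for the second after the job is handed in, with the robot touching nothing.
It also fails if it takes over 61 s, if anything falls off the work surface, if the arm or the gripper's body presses on something with over 40 N, if the wrist force passes 120 N, or if a joint passes its speed limit or range.

## Working session

There is one attempt and no reset: what is moved stays moved. The work goes in short steps, Python scripts to look and compute and a tool call to move; the robot and the scene stay as the last step left them, time stands still between calls to the robot, and variables do not carry over. Pictures are saved under pics/ and viewed, and the job is handed in when it is done.

Besides the shell and the picture viewer there is one more tool, called after "Emit:" by a JSON object that holds its "fn" and its "kwargs". carry_out: Moves the arm, as the interface text tells. Its arguments: {"type":"object","properties":{"moves":{"type":"array"},"force":{"type":"number"}},"required":["moves"]}

```bash
mkdir -p pics; ls; python3 - <<'E'
from rig import robot
import cv2
for n in("top","side"):
    im=robot.camera(n); cv2.imwrite(f"pics/{n}0.png",im[:,:,::-1]); p=robot.camera_params(n); print(n,p)
o=robot.get_obs(); print(o)
E
```

```text
pics
top {'fx': 440.9670143530788, 'fy': 440.9670143530788, 'cx': 322.23021074777756, 'cy': 235.23350279450057, 'extrinsics': array([[ 0.01276246, -0.98949393,  0.14400998,  0.33916556],
       [-0.99989435, -0.0116269 ,  0.00872412, -0.00992318],
       [-0.00695808, -0.14410611, -0.98953778,  1.23982415],
       [ 0.        ,  0.        ,  0.        ,  1.        ]])}
side {'fx': 612.8134466133536, 'fy': 612.8134466133536, 'cx': 325.25276587134925, 'cy': 238.84135085320275, 'extrinsics': array([[-0.72323846, -0.44256961,  0.53014929, -0.24099357],
       [-0.69052808,  0.45248604, -0.56429368,  0.80943346],
       [ 0.00985408, -0.77420186, -0.63286205,  0.98865415],
       [ 0.        ,  0.        ,  0.        ,  1.        ]])}
{'time': 0.1, 'q': array([-1.47251570e+00,  5.28351617e-01,  1.43378398e+00, -1.76939778e-05,
        1.18138856e+00, -1.78503425e-01]), 'joint_velocities': array([ 0.0003442 , -0.00041095, -0.00161927,  0.0013721 ,  0.00158969,
        0.00100344]), 'joint_torque': array([-5.92801712e-06, -4.40985525e+01, -1.77150464e+01,  6.35025487e-02,
        5.33621467e-02, -4.29395084e-05]), 'position': array([ 0.17075031, -0.6005853 ,  0.24667958]), 'tool_rot': array([-0.56369814,  0.42670948, -0.42577473,  0.56469399]), 'ft_force': array([ 0.10071111,  0.41233401, -0.26943669]), 'moment': array([-0.0410435 ,  0.04360213, -0.05053912]), 'grip_width': 0.08692604987999078}
```

View pics/top0.png

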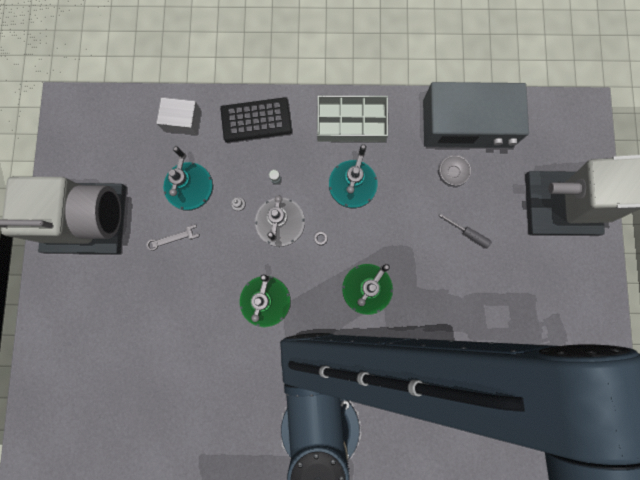

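View pics/side0.png

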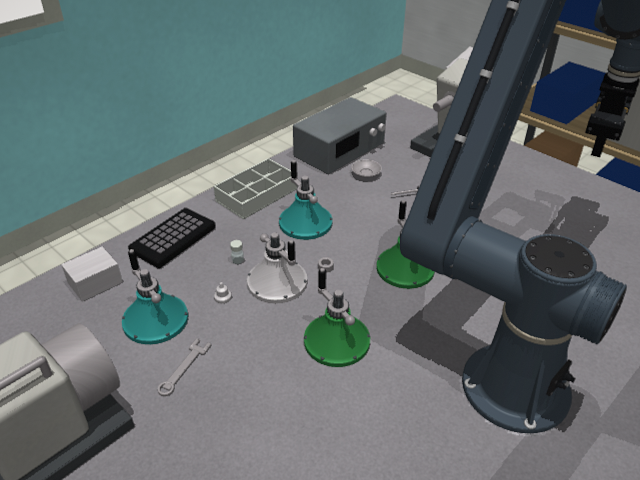

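```bash
python3 - <<'E'
from rig import robot
from scipy.spatial.transform import Rotation as R
print(R.from_quat(robot.get_obs()['tool_rot']).as_matrix().round(3))
E
```

```text
[[ 0.273 -0.     0.962]
 [-0.962  0.002  0.273]
 [-0.002 -1.     0.   ]]
```

```bash
python3 - <<'E'
import cv2,numpy as np
a=cv2.imread('pics/top0.png')[185:255,240:330];b=cv2.imread('pics/side0.png')[220:310,230:330]
cv2.imwrite('pics/crop0.png',np.hstack([cv2.resize(a,(400,311),interpolation=2),cv2.resize(b,(400,360),interpolation=2)[:311]]))
# black masks
for n,(r0,r1,c0,c1) in dict(top=(185,255,240,330),side=(220,310,230,330)).items():
    im=cv2.imread(f'pics/{n}0.png')[r0:r1,c0:c1]
    m=(im.max(2)<45).astype(np.uint8)
    k,l,s,c=cv2.connectedComponentsWithStats(m)
    for i in range(1,k):
        if s[i,4]>8: print(n,s[i,:4]+[c0,r0,0,0],s[i,4],c[i]+[c0,r0])
E
```

```text
top [271 235   4   5] 11 [272.81818182 237.18181818]
side [271 238   8  10] 60 [274.31666667 243.01666667]
side [288 242   7  19] 109 [290.78899083 251.33944954]
side [266 249  15  10] 50 [272.98 255.16]
side [319 270   7  19] 111 [321.73873874 279.1981982 ]
```

View pics/crop0.png

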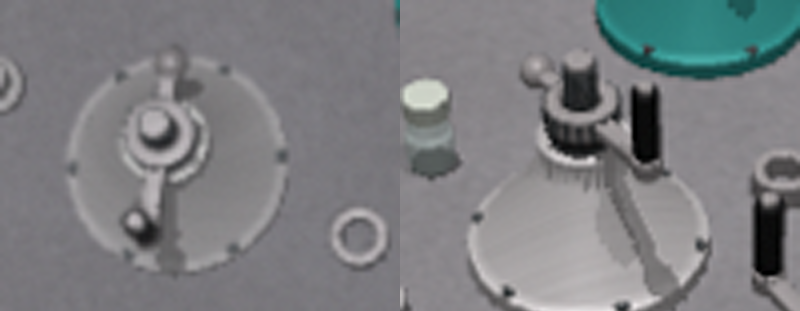

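```bash
cat > h.py <<'E'
import numpy as np, cv2
from rig import robot
from scipy.spatial.transform import Rotation as R
def ray(n,u,v):
    p=robot.camera_params(n);E=p['extrinsics']
    d=E[:3,:3]@np.array([(u-p['cx'])/p['fx'],(v-p['cy'])/p['fy'],1]);return E[:3,3],d/np.linalg.norm(d)
def onz(n,u,v,z):
    o,d=ray(n,u,v);return o+d*(z-o[2])/d[2]
def tri(a,b):
    o1,d1=ray('top',*a);o2,d2=ray('side',*b)
    s=np.linalg.lstsq(np.c_[d1,-d2],o2-o1,rcond=None)[0]
    p,q=o1+s[0]*d1,o2+s[1]*d2;return (p+q)/2,np.linalg.norm(p-q)
def proj(n,P):
    p=robot.camera_params(n);c=np.linalg.inv(p['extrinsics'])@np.r_[P,1];return p['fx']*c[0]/c[2]+p['cx'],p['fy']*c[1]/c[2]+p['cy']
E
python3 - <<'E'
from h import *
# foot ellipse from extremes (top)
print('foot',onz('top',279.9,221.5,0.004),onz('top',255,221.5,.004),onz('top',304.8,221.5,.004))
print('stud top',onz('top',274.9,213.1,.143), onz('side',230+580/4,220+57/4,.143))
print('post top/side', tri((271.5,235),(291.5,243)))
for z in(.12,.125,.13,.135,.14):print(z,onz('side',291.4,251.5,z))
E
python3 - <<'E'
import cv2,numpy as np
im=cv2.imread('pics/top0.png');c=im[170:260,230:335]
hsv=cv2.cvtColor(c,cv2.COLOR_BGR2HSV)
print(hsv[52,10],hsv[52,40],hsv[52,26])
cv2.imwrite('pics/t1.png',cv2.resize(c,(735,630)[:2],interpolation=cv2.INTER_CUBIC)[:600])
E
```

```text
foot [0.55711067 0.12198521 0.004     ] [0.5562926  0.19294891 0.004     ] [0.55792809 0.05107813 0.004     ]
stud top [0.55405436 0.12040196 0.143     ] [ 0.40007638 -0.03281545  0.143     ]
post top/side (array([0.49708432, 0.1266066 , 0.15586253]), np.float64(0.002659089512983045))
0.12 [0.50936251 0.11814585 0.12      ]
0.125 [0.50504344 0.12212492 0.125     ]
0.13 [0.50072437 0.126104   0.13      ]
0.135 [0.49640529 0.13008307 0.135     ]
0.14 [0.49208622 0.13406214 0.14      ]
[126  10 125] [  0   1 175] [105  15 102]
```

View pics/t1.png

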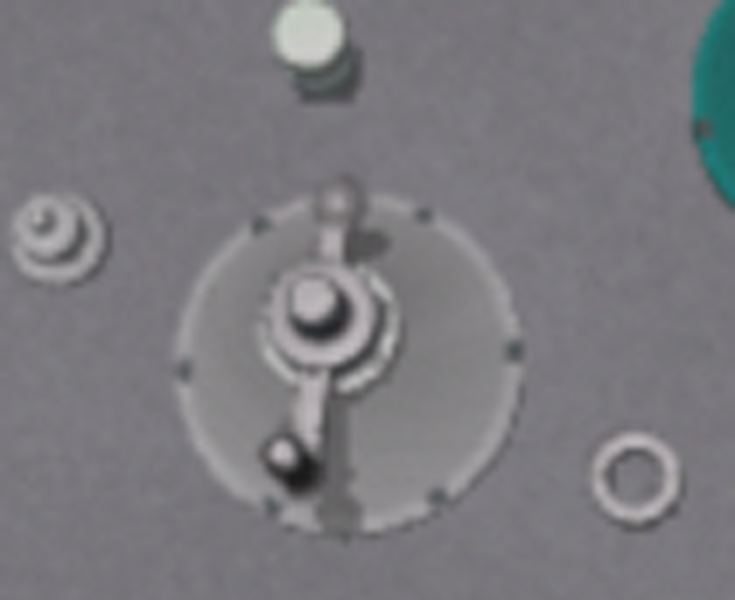

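```bash
python3 - <<'E'
from h import *
f=onz('top',280.1,221.6,0.004);s=onz('top',275.4,212.9,.143);s2=onz('side',275,234.5,.143)
print(f,s,s2)
A=np.array([.5555,.121])
for t in((270.7,234.6),):
  for z in (.145,.15,.155):
    p=onz('top',*t,z);print(z,p,np.linalg.norm(p[:2]-A),proj('side',p))
for z in(.12,.125,.13,.135):
    p=onz('side',291.4,251.5,z);print(z,p,np.linalg.norm(p[:2]-A),proj('top',p+[0,0,.021]))
E
```

```text
[0.55682831 0.12140778 0.004     ] [0.55458463 0.11914851 0.143     ] [0.55674597 0.12170282 0.143     ]
0.145 [0.4985852  0.12916825 0.145     ] 0.05749795565684669 (np.float64(290.883696817822), np.float64(247.27794765713475))
0.15 [0.49785714 0.12853302 0.15      ] 0.05813300271929763 (np.float64(291.27551447465555), np.float64(245.4994270718151))
0.155 [0.49712908 0.1278978  0.155     ] 0.05877707261690042 (np.float64(291.6692510096662), np.float64(243.71219640342707))
0.12 [0.50936251 0.11814585 0.12      ] 0.04622568561872908 (np.float64(275.3829481224285), np.float64(230.65699952506057))
0.125 [0.50504344 0.12212492 0.125     ] 0.050469099524859375 (np.float64(273.52872836690943), np.float64(232.03054931434735))
0.13 [0.50072437 0.126104   0.13      ] 0.055012915028045874 (np.float64(271.65588046668597), np.float64(233.4178982685698))
0.135 [0.49640529 0.13008307 0.135     ] 0.05978868162135786 (np.float64(269.76412228719295), np.float64(234.8192553844618))
```

The candidates in the top view are two teal cones (188,186) and (353,184), two green cones (265,302) and (367,288), and one bare aluminium cone (280,222). The crop confirms that the aluminium one is the target. Its axis is at about (0.556, 0.121). The post top is at pixel (271,235) top and (291,243) side, which puts post mid at about (0.497, 0.128, 0.133). That is about 59 mm from the axis, against 60 mm expected.

Emit:
{"fn": "carry_out", "kwargs": {"moves": [[0.5, -16.5, -1.2, 33.7, 0, 0.1, 0], [0.5, -16.5, -1.2, 33.7, 0, 0.2, 0], [0.5, -16.5, -1.2, 33.7, 0, 0.276, 0], [0.5, -16.5, -1.2, 33.7, 0, 0.276, 0], [0.5, -16.5, -1.2, 33.7, 0, 0.276, 0], [0.5, -16.5, -1.2, 33.7, 0, 0.276, 0], [0.5, -16.5, -1.2, 33.7, 0, 0.276, 0], [0.5, -30, -1.2, 40, 0, 0.276, 0], [0.5, -61.2, -1.2, 51.3, 0, 0.276, 0], [0.5, -61.2, -1.2, 51.3, 0, 0.276, 0], [0.5, -61.2, -1.2, 51.3, 0, 0.276, 0], [0.5, -61.2, -1.2, 51.3, 0, 0.276, 0], [0.5, -61.2, -1.2, 51.3, 0, 0.276, 0], [0.5, -61.2, -1.2, 51.3, 0, 0.276, 0], [0.5, -61.2, -1.2, 51.3, 0, 0.276, 0], [0.5, -61.2, -1.2, 51.3, 0, 0.276, 0], [0.5, -61.2, -1.2, 51.3, 0, 0.276, 0], [0.5, -61.2, -1.2, 51.3, 0, 0.276, 0], [0.5, -61.2, -1.2, 51.3, 0, 0.276, 0], [0.5, -61.2, -1.2, 51.3, 0, 0.276, 0]], "force": 20}}

```text
time: 2.1
position: [0.4967, 0.1269, 0.2592]
tool_rot: [0.5, -0.5, 0.5, -0.5]
ft_force: [0.3, 0.8, 0.1]
grip_width: 0.0436
```

Emit:
{"fn": "carry_out", "kwargs": {"moves": [[0.5, 0, 4, 0, 0, 0, 0], [0.5, 0, 7.5, 0, 0, 0, 0], [0.5, 0, 7.5, 0, 0, 0, 0], [0.5, 0, 7.5, 0, 0, 0, 0]]}}

```text
time: 2.5
position: [0.4972, 0.1263, 0.1846]
tool_rot: [-0.5, 0.501, -0.5, 0.499]
ft_force: [0.3, 0.4, 0.2]
grip_width: 0.0437
```

```bash
python3 - <<'E'
from h import *
im=robot.camera('side')[:,:,::-1];cv2.imwrite('pics/s2.png',cv2.resize(im[170:320,210:390],None,fx=4,fy=4,interpolation=2))
print(robot.get_obs()['position'])
E
```

```text
[0.49810309 0.12658285 0.18560269]
```

View pics/s2.png

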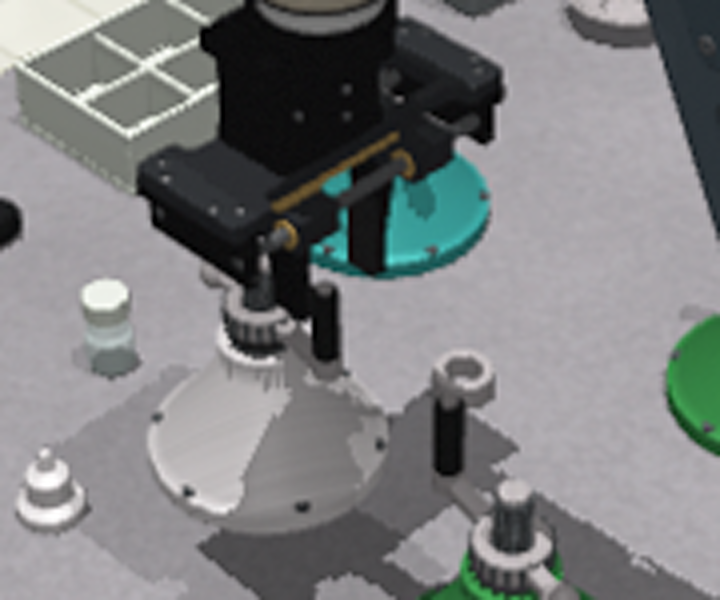

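The post top (326,288) sits between the two fingertips (293,315) and (368,270), so the hand is aligned. Next I descend and grip.

Emit:
{"fn": "carry_out", "kwargs": {"moves": [[0.5, 0, 2, 0, 0, 0, 0], [0.5, 0, 4.2, 0, 0, 0, 0], [0.5, 0, 4.2, 0, 0, 0, 0], [0.1, 0, 4.2, 0, 0, 0, 0], [0.1, 0, 4.2, 0, 0, 0, 0], [0.1, 0, 4.2, 0, 0, 0, 0], [0.1, 0, 4.2, 0, 0, 0, 0], [0.1, 0, 4.2, 0, 0, 0, 0]], "force": 20}}

```text
time: 3.35
position: [0.4974, 0.1279, 0.1432]
tool_rot: [-0.5, 0.5, -0.5, 0.501]
ft_force: [-0.1, 1.2, 3.5]
grip_width: 0.0155
```

```bash
python3 - <<'E'
from h import *
o=robot.get_obs();print(o['position'],o['ft_force'],o['moment'],o['grip_width'],o['q'])
E
```

```text
[0.49744718 0.12785731 0.1432316 ] [-0.12049842  1.22771771  3.46034717] [0.07529592 0.04180176 0.02473082] 0.015506423893086064 [3.36538655e-02 5.37535369e-01 1.80820440e+00 2.35108649e-04
 7.94504015e-01 1.60347080e+00]
```

```bash
cat >> h.py <<'E'
def rows(a,b,n,phi0=3.02,Rr=6.0,g=0.1):
    P=lambda t:np.array([Rr*np.cos(phi0-t),Rr*np.sin(phi0-t),-0.3*t/(2*np.pi)])
    out=[]
    for t in np.linspace(a,b,n+1)[1:]:
        d=P(t)-P(a); out.append([g,round(-d[1],2)+0.,round(-d[2],2)+0.,round(d[0],2)+0.,0,0,0])
    print(out)
E
python3 -c "
from h import *
rows(0,1.2,8);rows(1.2,3.0,12);rows(3,4.5,10)"
```

```text
[[0.1, np.float64(-0.88), np.float64(0.01), np.float64(0.18), 0, 0, 0], [0.1, np.float64(-1.73), np.float64(0.01), np.float64(0.48), 0, 0, 0], [0.1, np.float64(-2.52), np.float64(0.02), np.float64(0.91), 0, 0, 0], [0.1, np.float64(-3.24), np.float64(0.03), np.float64(1.45), 0, 0, 0], [0.1, np.float64(-3.86), np.float64(0.04), np.float64(2.09), 0, 0, 0], [0.1, np.float64(-4.39), np.float64(0.04), np.float64(2.82), 0, 0, 0], [0.1, np.float64(-4.8), np.float64(0.05), np.float64(3.62), 0, 0, 0], [0.1, np.float64(-5.09), np.float64(0.06), np.float64(4.48), 0, 0, 0]]
[[0.1, np.float64(-0.16), np.float64(0.01), np.float64(0.89), 0, 0, 0], [0.1, np.float64(-0.18), np.float64(0.01), np.float64(1.78), 0, 0, 0], [0.1, np.float64(-0.06), np.float64(0.02), np.float64(2.68), 0, 0, 0], [0.1, np.float64(0.18), np.float64(0.03), np.float64(3.54), 0, 0, 0], [0.1, np.float64(0.55), np.float64(0.04), np.float64(4.36), 0, 0, 0], [0.1, np.float64(1.04), np.float64(0.04), np.float64(5.11), 0, 0, 0], [0.1, np.float64(1.64), np.float64(0.05), np.float64(5.79), 0, 0, 0], [0.1, np.float64(2.33), np.float64(0.0
[... 318 characters left out ...]
p.float64(0.9), np.float64(0.01), np.float64(-0.05), 0, 0, 0], [0.1, np.float64(1.78), np.float64(0.01), np.float64(-0.23), 0, 0, 0], [0.1, np.float64(2.62), np.float64(0.02), np.float64(-0.55), 0, 0, 0], [0.1, np.float64(3.41), np.float64(0.03), np.float64(-0.98), 0, 0, 0], [0.1, np.float64(4.12), np.float64(0.04), np.float64(-1.53), 0, 0, 0], [0.1, np.float64(4.74), np.float64(0.04), np.float64(-2.18), 0, 0, 0], [0.1, np.float64(5.26), np.float64(0.05), np.float64(-2.91), 0, 0, 0], [0.1, np.float64(5.67), np.float64(0.06), np.float64(-3.71), 0, 0, 0], [0.1, np.float64(5.95), np.float64(0.06), np.float64(-4.57), 0, 0, 0], [0.1, np.float64(6.1), np.float64(0.07), np.float64(-5.45), 0, 0, 0]]
```

Emit:
{"fn": "carry_out", "kwargs": {"moves": [[0.1, -0.88, 0.01, 0.18, 0, 0, 0], [0.1, -1.73, 0.01, 0.48, 0, 0, 0], [0.1, -2.52, 0.02, 0.91, 0, 0, 0], [0.1, -3.24, 0.03, 1.45, 0, 0, 0], [0.1, -3.86, 0.04, 2.09, 0, 0, 0], [0.1, -4.39, 0.04, 2.82, 0, 0, 0], [0.1, -4.8, 0.05, 3.62, 0, 0, 0], [0.1, -5.09, 0.06, 4.48, 0, 0, 0], [0.1, -5.09, 0.06, 4.48, 0, 0, 0]]}}

```text
time: 4.25
position: [0.5434, 0.1807, 0.1426]
tool_rot: [-0.499, 0.5, -0.5, 0.502]
ft_force: [-0.9, 5.9, 6.3]
grip_width: 0.0155
```

Emit:
{"fn": "carry_out", "kwargs": {"moves": [[0.1, -0.16, -0.05, 0.89, 0, 0, 0], [0.1, -0.18, -0.05, 1.78, 0, 0, 0], [0.1, -0.06, -0.04, 2.68, 0, 0, 0], [0.1, 0.18, -0.03, 3.54, 0, 0, 0], [0.1, 0.55, -0.02, 4.36, 0, 0, 0], [0.1, 1.04, -0.02, 5.11, 0, 0, 0], [0.1, 1.04, -0.02, 5.11, 0, 0, 0]]}}

```text
time: 4.95
position: [0.5955, 0.1683, 0.1424]
tool_rot: [-0.498, 0.499, -0.501, 0.501]
ft_force: [4.4, 2.6, -0.3]
grip_width: 0.0153
```

```bash
cat >> h.py <<'E'
C=np.array([.5571,.1223])
def arc(cmd,p0,p1,n,z0=0,hold=1,g=0.1):
    """cmd xy commanded now (m); go on true circle phi p0->p1; z0 extra down cm"""
    out=[]
    for p in list(np.linspace(p0,p1,n+1)[1:])+[p1]*hold:
        t=C+.06*np.array([np.cos(p),np.sin(p)]);d=(t-cmd)*100
        out.append([g,round(float(-d[1]),2)+0.,round(float(z0+.3*(p0-p)/(2*np.pi)),2)+0.,round(float(d[0]),2)+0.,0,0,0])
    print(out); print('cmd',cmd+np.array([out[-1][3],-out[-1][1]])/100)
E
python3 -c "
from h import *
arc(np.array([.5933,.1684]),.875,-1.3,14)"
```

```text
[[0.1, 0.66, 0.01, 0.89, 0, 0, 0], [0.1, 1.4, 0.01, 1.45, 0, 0, 0], [0.1, 2.22, 0.02, 1.89, 0, 0, 0], [0.1, 3.1, 0.03, 2.19, 0, 0, 0], [0.1, 4.02, 0.04, 2.35, 0, 0, 0], [0.1, 4.95, 0.04, 2.37, 0, 0, 0], [0.1, 5.88, 0.05, 2.25, 0, 0, 0], [0.1, 6.77, 0.06, 1.98, 0, 0, 0], [0.1, 7.61, 0.07, 1.58, 0, 0, 0], [0.1, 8.38, 0.07, 1.05, 0, 0, 0], [0.1, 9.05, 0.08, 0.41, 0, 0, 0], [0.1, 9.62, 0.09, -0.32, 0, 0, 0], [0.1, 10.07, 0.1, -1.14, 0, 0, 0], [0.1, 10.39, 0.1, -2.02, 0, 0, 0], [0.1, 10.39, 0.1, -2.02, 0, 0, 0]]
cmd [0.5731 0.0645]
```

Emit:
{"fn": "carry_out", "kwargs": {"moves": [[0.1, 0.66, 0.01, 0.89, 0, 0, 0], [0.1, 1.4, 0.01, 1.45, 0, 0, 0], [0.1, 2.22, 0.02, 1.89, 0, 0, 0], [0.1, 3.1, 0.03, 2.19, 0, 0, 0], [0.1, 4.02, 0.04, 2.35, 0, 0, 0], [0.1, 4.95, 0.04, 2.37, 0, 0, 0], [0.1, 5.88, 0.05, 2.25, 0, 0, 0], [0.1, 6.77, 0.06, 1.98, 0, 0, 0], [0.1, 7.61, 0.07, 1.58, 0, 0, 0], [0.1, 8.38, 0.07, 1.05, 0, 0, 0], [0.1, 9.05, 0.08, 0.41, 0, 0, 0], [0.1, 9.62, 0.09, -0.32, 0, 0, 0], [0.1, 10.07, 0.1, -1.14, 0, 0, 0], [0.1, 10.39, 0.1, -2.02, 0, 0, 0], [0.1, 10.39, 0.1, -2.02, 0, 0, 0]]}}

```text
time: 6.45
position: [0.5704, 0.064, 0.1411]
tool_rot: [0.501, -0.5, 0.499, -0.499]
ft_force: [-0.2, -1.4, 3.2]
grip_width: 0.0155
```

```bash
cat >> h.py <<'E'
def st(quiet=0):
    o=robot.get_obs();p=o['position'];f=o['ft_force'];d=p[:2]-C;r=np.linalg.norm(d);u=d/r;t=np.array([u[1],-u[0]])
    print('pos',p.round(4),'r',r.round(4),'phi',np.arctan2(*d[::-1]).round(3),'Frad',(f[:2]@u).round(2),'Fcw',(f[:2]@t).round(2),'Fz',f[2].round(2),'w',o['grip_width'].round(4))
E
python3 -c "
from h import *
st()
arc(np.array([.5731,.0645]),-1.3,-2.0,5)"
```

```text
Traceback (most recent call last):
  File "h.py", line 31, in st
    print('pos',p.round(4),'r',r.round(4),'phi',np.arctan2(*d[::-1]).round(3),'Frad',(f[:2]@u).round(2),'Fcw',(f[:2]@t).round(2),'Fz',f[2].round(2),'w',o['grip_width'].round(4))
                                                                                                                                                        ^^^^^^^^^^^^^^^^^^^^^
AttributeError: 'float' object has no attribute 'round'
```

```bash
sed -i "s/o\['grip_width'\].round(4)/round(o['grip_width'],4)/" h.py
python3 -c "
from h import *
st()
arc(np.array([.5731,.0645]),-1.3,-1.85,4,hold=2)
arc(C+.06*np.array([np.cos(1.85),-np.sin(1.85)]),-1.85,-2.15,2,hold=2)
arc(C+.06*np.array([np.cos(2.15),-np.sin(2.15)]),-2.15,-2.45,2,hold=2)
"
```

```text
pos [0.5704 0.064  0.1411] r 0.0598 phi -1.346 Frad 1.3 Fcw 0.5 Fz 3.23 w 0.0155
[[0.1, 0.17, 0.01, -0.8, 0, 0, 0], [0.1, 0.22, 0.01, -1.63, 0, 0, 0], [0.1, 0.16, 0.02, -2.45, 0, 0, 0], [0.1, -0.01, 0.03, -3.25, 0, 0, 0], [0.1, -0.01, 0.03, -3.25, 0, 0, 0], [0.1, -0.01, 0.03, -3.25, 0, 0, 0]]
cmd [0.5406 0.0646]
[[0.1, -0.31, 0.01, -0.84, 0, 0, 0], [0.1, -0.75, 0.01, -1.63, 0, 0, 0], [0.1, -0.75, 0.01, -1.63, 0, 0, 0], [0.1, -0.75, 0.01, -1.63, 0, 0, 0]]
cmd [0.52426459 0.07212349]
[[0.1, -0.55, 0.01, -0.71, 0, 0, 0], [0.1, -1.19, 0.01, -1.34, 0, 0, 0], [0.1, -1.19, 0.01, -1.34, 0, 0, 0], [0.1, -1.19, 0.01, -1.34, 0, 0, 0]]
cmd [0.51085854 0.08398607]
```

Emit:
{"fn": "carry_out", "kwargs": {"moves": [[0.1, 0.17, -0.04, -0.8, 0, 0, 0], [0.1, 0.22, -0.04, -1.63, 0, 0, 0], [0.1, 0.16, -0.03, -2.45, 0, 0, 0], [0.1, -0.01, -0.02, -3.25, 0, 0, 0], [0.1, -0.01, -0.02, -3.25, 0, 0, 0], [0.1, -0.01, -0.02, -3.25, 0, 0, 0]]}}

```text
time: 7.05
position: [0.5393, 0.0651, 0.141]
tool_rot: [0.501, -0.5, 0.499, -0.5]
ft_force: [0.4, 2.8, -1.4]
grip_width: 0.0156
```

```bash
python3 -c "
from h import *
st()"
```

```text
pos [0.5393 0.0651 0.141 ] r 0.0599 phi -1.872 Frad -2.76 Fcw 0.39 Fz -1.39 w 0.0156
```

Emit:
{"fn": "carry_out", "kwargs": {"moves": [[0.1, -0.31, 0.01, -0.84, 0, 0, 0], [0.1, -0.75, 0.01, -1.63, 0, 0, 0], [0.1, -0.75, 0.01, -1.63, 0, 0, 0], [0.1, -0.75, 0.01, -1.63, 0, 0, 0]]}}

```text
time: 7.45
position: [0.5232, 0.0729, 0.1409]
tool_rot: [-0.5, 0.5, -0.499, 0.5]
ft_force: [1.5, 4.3, -4.1]
grip_width: 0.0153
```

```bash
python3 -c "
from h import *
st()"
```

```text
pos [0.5232 0.0729 0.1409] r 0.06 phi -2.172 Frad -4.35 Fcw 1.22 Fz -4.06 w 0.0153
```

Emit:
{"fn": "carry_out", "kwargs": {"moves": [[0.1, -0.65, 0.05, -0.71, 0, 0, 0], [0.1, -1.29, 0.06, -1.34, 0, 0, 0], [0.1, -1.29, 0.06, -1.34, 0, 0, 0], [0.1, -1.29, 0.06, -1.34, 0, 0, 0]]}}

```text
time: 7.85
position: [0.51, 0.0853, 0.1408]
tool_rot: [0.5, -0.5, 0.499, -0.5]
ft_force: [1.0, 2.1, -1.4]
grip_width: 0.0151
```

```bash
python3 -c "
from h import *
st()
P=lambda p:C+.06*np.array([np.cos(p),np.sin(p)])
for a in np.arange(-2.45,-5.7,-.3): arc(P(a),a,a-.3,2,hold=2)
" | grep -v cmd
```

```text
pos [0.51   0.0853 0.1408] r 0.0598 phi -2.475 Frad -2.02 Fcw 1.02 Fz -1.43 w 0.0151
[[0.1, -0.73, 0.01, -0.52, 0, 0, 0], [0.1, -1.54, 0.01, -0.92, 0, 0, 0], [0.1, -1.54, 0.01, -0.92, 0, 0, 0], [0.1, -1.54, 0.01, -0.92, 0, 0, 0]]
[[0.1, -0.85, 0.01, -0.28, 0, 0, 0], [0.1, -1.74, 0.01, -0.43, 0, 0, 0], [0.1, -1.74, 0.01, -0.43, 0, 0, 0], [0.1, -1.74, 0.01, -0.43, 0, 0, 0]]
[[0.1, -0.9, 0.01, -0.01, 0, 0, 0], [0.1, -1.79, 0.01, 0.1, 0, 0, 0], [0.1, -1.79, 0.01, 0.1, 0, 0, 0], [0.1, -1.79, 0.01, 0.1, 0, 0, 0]]
[[0.1, -0.86, 0.01, 0.25, 0, 0, 0], [0.1, -1.68, 0.01, 0.63, 0, 0, 0], [0.1, -1.68, 0.01, 0.63, 0, 0, 0], [0.1, -1.68, 0.01, 0.63, 0, 0, 0]]
[[0.1, -0.75, 0.01, 0.5, 0, 0, 0], [0.1, -1.42, 0.01, 1.1, 0, 0, 0], [0.1, -1.42, 0.01, 1.1, 0, 0, 0], [0.1, -1.42, 0.01, 1.1, 0, 0, 0]]
[[0.1, -0.57, 0.01, 0.69, 0, 0, 0], [0.1, -1.03, 0.01, 1.47, 0, 0, 0], [0.1, -1.03, 0.01, 1.47, 0, 0, 0], [0.1, -1.03, 0.01, 1.47, 0, 0, 0]]
[[0.1, -0.34, 0.01, 0.83, 0, 0, 0], [0.1, -0.55, 0.01, 1.71, 0, 0, 0], [0.1, -0.55, 0.01, 1.71, 0, 0, 0], [0.1, -0.55, 0.01, 1.71, 0, 0, 0]]
[[0.1, -0.08, 0.01, 0.9, 0, 0, 0], [0.1, -0.02, 0.01, 1.79, 0, 0, 0], [0.1, -0.02, 0.01, 1.79, 0, 0, 0], [0.1, -0.02, 0.01, 1.79, 0, 0, 0]]
[[0.1, 0.19, 0.01, 0.88, 0, 0, 0], [0.1, 0.51, 0.01, 1.72, 0, 0, 0], [0.1, 0.51, 0.01, 1.72, 0, 0, 0], [0.1, 0.51, 0.01, 1.72, 0, 0, 0]]
[[0.1, 0.44, 0.01, 0.78, 0, 0, 0], [0.1, 0.99, 0.01, 1.49, 0, 0, 0], [0.1, 0.99, 0.01, 1.49, 0, 0, 0], [0.1, 0.99, 0.01, 1.49, 0, 0, 0]]
[[0.1, 0.65, 0.01, 0.62, 0, 0, 0], [0.1, 1.39, 0.01, 1.13, 0, 0, 0], [0.1, 1.39, 0.01, 1.13, 0, 0, 0], [0.1, 1.39, 0.01, 1.13, 0, 0, 0]]
```

Emit:
{"fn": "carry_out", "kwargs": {"moves": [[0.1, -0.73, 0.01, -0.52, 0, 0, 0], [0.1, -1.54, 0.02, -0.92, 0, 0, 0], [0.1, -1.54, 0.02, -0.92, 0, 0, 0], [0.1, -1.54, 0.02, -0.92, 0, 0, 0]]}}

```text
time: 8.25
position: [0.5012, 0.1007, 0.1406]
tool_rot: [-0.5, 0.5, -0.5, 0.5]
ft_force: [2.7, 1.7, -1.0]
grip_width: 0.0154
```

```bash
python3 -c "
from h import *
st()"
```

```text
pos [0.5012 0.1007 0.1406] r 0.0599 phi -2.773 Frad -3.14 Fcw 0.63 Fz -0.97 w 0.0154
```

Emit:
{"fn": "carry_out", "kwargs": {"moves": [[0.1, -0.85, 0.01, -0.28, 0, 0, 0], [0.1, -1.74, 0.01, -0.43, 0, 0, 0], [0.1, -1.74, 0.01, -0.43, 0, 0, 0], [0.1, -1.74, 0.01, -0.43, 0, 0, 0]]}}

```text
time: 8.65
position: [0.4973, 0.1182, 0.1404]
tool_rot: [-0.5, 0.5, -0.5, 0.501]
ft_force: [2.1, 1.2, -1.3]
grip_width: 0.0152
```

```bash
python3 -c "
from h import *
st()"
```

```text
pos [0.4973 0.1182 0.1404] r 0.06 phi -3.072 Frad -2.15 Fcw 1.09 Fz -1.27 w 0.0152
```

Emit:
{"fn": "carry_out", "kwargs": {"moves": [[0.1, -0.9, 0.01, -0.01, 0, 0, 0], [0.1, -1.79, 0.01, 0.1, 0, 0, 0], [0.1, -1.79, 0.01, 0.1, 0, 0, 0], [0.1, -1.79, 0.01, 0.1, 0, 0, 0]]}}

```text
time: 9.05
position: [0.4986, 0.136, 0.1403]
tool_rot: [-0.5, 0.499, -0.5, 0.501]
ft_force: [3.8, -0.2, -1.2]
grip_width: 0.0153
```

```bash
python3 -c "
from h import *
st()"
```

```text
pos [0.4986 0.136  0.1403] r 0.0601 phi 2.912 Frad -3.73 Fcw 0.69 Fz -1.19 w 0.0153
```

Emit:
{"fn": "carry_out", "kwargs": {"moves": [[0.1, -0.86, 0.01, 0.25, 0, 0, 0], [0.1, -1.68, 0.01, 0.63, 0, 0, 0], [0.1, -1.68, 0.01, 0.63, 0, 0, 0], [0.1, -1.68, 0.01, 0.63, 0, 0, 0]]}}

```text
time: 9.45
position: [0.5051, 0.1526, 0.1402]
tool_rot: [-0.5, 0.499, -0.5, 0.501]
ft_force: [5.1, -1.5, -2.3]
grip_width: 0.0152
```

```bash
python3 -c "
from h import *
st()"
```

```text
pos [0.5051 0.1526 0.1402] r 0.0602 phi 2.614 Frad -5.18 Fcw 1.3 Fz -2.3 w 0.0152
```

Emit:
{"fn": "carry_out", "kwargs": {"moves": [[0.1, -0.7, 0.03, 0.6, 0, 0, 0], [0.1, -1.37, 0.04, 1.2, 0, 0, 0], [0.1, -1.37, 0.04, 1.2, 0, 0, 0], [0.1, -1.37, 0.04, 1.2, 0, 0, 0]]}}

```text
time: 9.85
position: [0.5163, 0.1665, 0.1399]
tool_rot: [-0.5, 0.5, -0.5, 0.5]
ft_force: [2.1, -1.3, 2.3]
grip_width: 0.0157
```

```bash
python3 -c "
from h import *
st()"
```

```text
pos [0.5163 0.1665 0.1399] r 0.0601 phi 2.316 Frad -2.38 Fcw 0.61 Fz 2.33 w 0.0157
```

Emit:
{"fn": "carry_out", "kwargs": {"moves": [[0.1, -0.57, 0.01, 0.69, 0, 0, 0], [0.1, -1.0, 0.01, 1.47, 0, 0, 0], [0.1, -1.0, 0.01, 1.47, 0, 0, 0], [0.1, -1.0, 0.01, 1.47, 0, 0, 0]]}}

```text
time: 10.25
position: [0.5313, 0.1766, 0.1397]
tool_rot: [-0.5, 0.5, -0.5, 0.501]
ft_force: [1.4, -0.2, 4.2]
grip_width: 0.0157
```

```bash
python3 -c "
from h import *
st()"
```

```text
pos [0.5313 0.1766 0.1397] r 0.0601 phi 2.014 Frad -0.76 Fcw 1.19 Fz 4.2 w 0.0157
```

Emit:
{"fn": "carry_out", "kwargs": {"moves": [[0.1, -0.34, -0.01, 0.83, 0, 0, 0], [0.1, -0.55, -0.01, 1.71, 0, 0, 0], [0.1, -0.55, -0.01, 1.71, 0, 0, 0], [0.1, -0.55, -0.01, 1.71, 0, 0, 0]]}}

```text
time: 10.65
position: [0.5484, 0.1818, 0.1396]
tool_rot: [-0.5, 0.5, -0.5, 0.5]
ft_force: [0.8, 1.9, 2.3]
grip_width: 0.0154
```

```bash
python3 -c "
from h import *
st()"
```

```text
pos [0.5484 0.1818 0.1396] r 0.0601 phi 1.716 Frad 1.73 Fcw 1.04 Fz 2.34 w 0.0154
```

Emit:
{"fn": "carry_out", "kwargs": {"moves": [[0.1, -0.08, 0.01, 0.9, 0, 0, 0], [0.1, -0.02, 0.01, 1.79, 0, 0, 0], [0.1, -0.02, 0.01, 1.79, 0, 0, 0], [0.1, -0.02, 0.01, 1.79, 0, 0, 0]]}}

```text
time: 11.05
position: [0.5666, 0.1817, 0.1395]
tool_rot: [-0.5, 0.5, -0.5, 0.5]
ft_force: [0.1, 0.2, 1.0]
grip_width: 0.0154
```

```bash
python3 -c "
from h import *
st()"
```

```text
pos [0.5666 0.1817 0.1395] r 0.0602 phi 1.412 Frad 0.21 Fcw 0.11 Fz 1.0 w 0.0154
```

Emit:
{"fn": "carry_out", "kwargs": {"moves": [[0.1, 0.19, 0.01, 0.88, 0, 0, 0], [0.1, 0.51, 0.01, 1.72, 0, 0, 0], [0.1, 0.51, 0.01, 1.72, 0, 0, 0], [0.1, 0.51, 0.01, 1.72, 0, 0, 0]]}}

```text
time: 11.45
position: [0.584, 0.1762, 0.1394]
tool_rot: [-0.5, 0.5, -0.5, 0.5]
ft_force: [0.5, 0.4, 1.8]
grip_width: 0.0157
```

```bash
python3 -c "
from h import *
st()"
```

```text
pos [0.584  0.1762 0.1394] r 0.0602 phi 1.109 Frad 0.55 Fcw 0.27 Fz 1.8 w 0.0157
```

Emit:
{"fn": "carry_out", "kwargs": {"moves": [[0.1, 0.44, 0.01, 0.78, 0, 0, 0], [0.1, 0.99, 0.01, 1.49, 0, 0, 0], [0.1, 0.99, 0.01, 1.49, 0, 0, 0], [0.1, 0.99, 0.01, 1.49, 0, 0, 0]]}}

```text
time: 11.85
position: [0.5985, 0.1661, 0.1393]
tool_rot: [0.5, -0.5, 0.5, -0.5]
ft_force: [0.6, -0.9, 0.4]
grip_width: 0.0159
```

```bash
python3 -c "
from h import *
st()"
```

```text
pos [0.5985 0.1661 0.1393] r 0.0602 phi 0.813 Frad -0.26 Fcw 1.04 Fz 0.38 w 0.0159
```

Emit:
{"fn": "carry_out", "kwargs": {"moves": [[0.1, 0.65, 0.01, 0.62, 0, 0, 0], [0.1, 1.39, 0.01, 1.13, 0, 0, 0], [0.1, 1.39, 0.01, 1.13, 0, 0, 0], [0.1, 1.39, 0.01, 1.13, 0, 0, 0]]}}

```text
time: 12.25
position: [0.6095, 0.1521, 0.1391]
tool_rot: [0.5, -0.5, 0.5, -0.5]
ft_force: [-1.0, -1.0, -1.0]
grip_width: 0.0154
```

```bash
python3 -c "
from h import *
st()
P=lambda p:C+.06*np.array([np.cos(p),np.sin(p)])
for a in np.arange(.533,-2,-.3): arc(P(a),a,a-.3,2,hold=2)
" | grep -v cmd
```

```text
pos [0.6095 0.1521 0.1391] r 0.0603 phi 0.518 Frad -1.39 Fcw 0.39 Fz -1.02 w 0.0154
[[0.1, 0.81, 0.01, 0.4, 0, 0, 0], [0.1, 1.66, 0.01, 0.67, 0, 0, 0], [0.1, 1.66, 0.01, 0.67, 0, 0, 0], [0.1, 1.66, 0.01, 0.67, 0, 0, 0]]
[[0.1, 0.89, 0.01, 0.14, 0, 0, 0], [0.1, 1.79, 0.01, 0.15, 0, 0, 0], [0.1, 1.79, 0.01, 0.15, 0, 0, 0], [0.1, 1.79, 0.01, 0.15, 0, 0, 0]]
[[0.1, 0.89, 0.01, -0.13, 0, 0, 0], [0.1, 1.75, 0.01, -0.39, 0, 0, 0], [0.1, 1.75, 0.01, -0.39, 0, 0, 0], [0.1, 1.75, 0.01, -0.39, 0, 0, 0]]
[[0.1, 0.81, 0.01, -0.38, 0, 0, 0], [0.1, 1.56, 0.01, -0.89, 0, 0, 0], [0.1, 1.56, 0.01, -0.89, 0, 0, 0], [0.1, 1.56, 0.01, -0.89, 0, 0, 0]]
[[0.1, 0.66, 0.01, -0.61, 0, 0, 0], [0.1, 1.23, 0.01, -1.31, 0, 0, 0], [0.1, 1.23, 0.01, -1.31, 0, 0, 0], [0.1, 1.23, 0.01, -1.31, 0, 0, 0]]
[[0.1, 0.45, 0.01, -0.78, 0, 0, 0], [0.1, 0.79, 0.01, -1.61, 0, 0, 0], [0.1, 0.79, 0.01, -1.61, 0, 0, 0], [0.1, 0.79, 0.01, -1.61, 0, 0, 0]]
[[0.1, 0.2, 0.01, -0.88, 0, 0, 0], [0.1, 0.27, 0.01, -1.77, 0, 0, 0], [0.1, 0.27, 0.01, -1.77, 0, 0, 0], [0.1, 0.27, 0.01, -1.77, 0, 0, 0]]
[[0.1, -0.06, 0.01, -0.9, 0, 0, 0], [0.1, -0.26, 0.01, -1.77, 0, 0, 0], [0.1, -0.26, 0.01, -1.77, 0, 0, 0], [0.1, -0.26, 0.01, -1.77, 0, 0, 0]]
[[0.1, -0.33, 0.01, -0.84, 0, 0, 0], [0.1, -0.77, 0.01, -1.62, 0, 0, 0], [0.1, -0.77, 0.01, -1.62, 0, 0, 0], [0.1, -0.77, 0.01, -1.62, 0, 0, 0]]
```

Emit:
{"fn": "carry_out", "kwargs": {"moves": [[0.1, 0.81, 0.01, 0.4, 0, 0, 0], [0.1, 1.66, 0.01, 0.67, 0, 0, 0], [0.1, 1.66, 0.01, 0.67, 0, 0, 0], [0.1, 1.66, 0.01, 0.67, 0, 0, 0]]}}

```text
time: 12.65
position: [0.6159, 0.1356, 0.139]
tool_rot: [0.5, -0.5, 0.5, -0.5]
ft_force: [-1.6, -1.6, -1.5]
grip_width: 0.015
```

```bash
python3 -c "
from h import *
st()"
```

```text
pos [0.6159 0.1356 0.139 ] r 0.0603 phi 0.222 Frad -1.87 Fcw 1.22 Fz -1.54 w 0.015
```

Emit:
{"fn": "carry_out", "kwargs": {"moves": [[0.1, 0.89, 0.02, 0.12, 0, 0, 0], [0.1, 1.79, 0.02, 0.11, 0, 0, 0], [0.1, 1.79, 0.02, 0.11, 0, 0, 0], [0.1, 1.79, 0.02, 0.11, 0, 0, 0]]}}

```text
time: 13.05
position: [0.6171, 0.1177, 0.1389]
tool_rot: [0.5, -0.5, 0.5, -0.5]
ft_force: [-0.9, -1.0, -1.9]
grip_width: 0.0154
```

```bash
python3 -c "
from h import *
st()"
```

```text
pos [0.6171 0.1177 0.1389] r 0.0602 phi -0.076 Frad -0.82 Fcw 1.03 Fz -1.85 w 0.0154
```

Emit:
{"fn": "carry_out", "kwargs": {"moves": [[0.1, 0.89, 0.02, -0.13, 0, 0, 0], [0.1, 1.75, 0.03, -0.39, 0, 0, 0], [0.1, 1.75, 0.03, -0.39, 0, 0, 0], [0.1, 1.75, 0.03, -0.39, 0, 0, 0]]}}

```text
time: 13.45
position: [0.6131, 0.1003, 0.1387]
tool_rot: [0.5, -0.5, 0.5, -0.5]
ft_force: [-1.2, 0.3, -1.7]
grip_width: 0.0152
```

```bash
python3 -c "
from h import *
st()"
```

```text
pos [0.6131 0.1003 0.1387] r 0.0601 phi -0.374 Frad -1.22 Fcw 0.15 Fz -1.7 w 0.0152
```

Emit:
{"fn": "carry_out", "kwargs": {"moves": [[0.1, 0.43, 0.01, -0.15, 0, 0, 0], [0.1, 0.81, 0.01, -0.38, 0, 0, 0], [0.1, 0.81, 0.01, -0.38, 0, 0, 0], [0.1, 0.81, 0.01, -0.38, 0, 0, 0]]}}

```text
time: 13.85
position: [0.6097, 0.0932, 0.1387]
tool_rot: [-0.5, 0.5, -0.5, 0.5]
ft_force: [-0.1, 2.8, -1.4]
grip_width: 0.0156
```

```bash
python3 -c "
from h import *
st()"
```

```text
pos [0.6097 0.0932 0.1387] r 0.0601 phi -0.505 Frad -1.41 Fcw -2.4 Fz -1.4 w 0.0156
```

Emit:
{"fn": "carry_out", "kwargs": {"moves": [[0.1, 0.38, 0.0, -0.23, 0, 0, 0], [0.1, 0.7, 0.01, -0.45, 0, 0, 0], [0.1, 0.7, 0.01, -0.45, 0, 0, 0], [0.1, 0.7, 0.01, -0.45, 0, 0, 0], [0.1, 0.7, 0.01, -0.45, 0, 0, 0]]}}

```text
time: 14.35
position: [0.6056, 0.0868, 0.1386]
tool_rot: [-0.499, 0.5, -0.5, 0.501]
ft_force: [0.3, 6.7, -2.2]
grip_width: 0.0152
```

```bash
python3 -c "
from h import *
st()"
```

```text
pos [0.6056 0.0868 0.1386] r 0.0601 phi -0.632 Frad -3.68 Fcw -5.61 Fz -2.2 w 0.0152
```

Resistance has clearly risen, at the expected 2.5 N per 0.1 rad. I'll add one small nudge to sit mid-band.

Emit:
{"fn": "carry_out", "kwargs": {"moves": [[0.1, 0.12, 0.0, -0.08, 0, 0, 0], [0.1, 0.12, 0.0, -0.08, 0, 0, 0], [0.1, 0.12, 0.0, -0.08, 0, 0, 0]]}}

```text
time: 14.65
position: [0.6049, 0.0858, 0.1386]
tool_rot: [-0.499, 0.5, -0.5, 0.501]
ft_force: [0.3, 8.0, -2.3]
grip_width: 0.0152
```

```bash
python3 -c "
from h import *
st()
c=robot.get_obs()['position'][:2]
P=lambda p:C+.06*np.array([np.cos(p),np.sin(p)])
a=-.675
for b in (1.4,3.5,5.0): arc(P(a),a,b,14,hold=2);a=b
"
```

```text
pos [0.6049 0.0858 0.1386] r 0.0601 phi -0.653 Frad -4.6 Fcw -6.55 Fz -2.3 w 0.0152
[[0.1, -0.73, -0.01, 0.5, 0, 0, 0], [0.1, -1.53, -0.01, 0.89, 0, 0, 0], [0.1, -2.38, -0.02, 1.16, 0, 0, 0], [0.1, -3.26, -0.03, 1.3, 0, 0, 0], [0.1, -4.15, -0.04, 1.3, 0, 0, 0], [0.1, -5.03, -0.04, 1.18, 0, 0, 0], [0.1, -5.88, -0.05, 0.93, 0, 0, 0], [0.1, -6.68, -0.06, 0.55, 0, 0, 0], [0.1, -7.42, -0.06, 0.06, 0, 0, 0], [0.1, -8.08, -0.07, -0.53, 0, 0, 0], [0.1, -8.65, -0.08, -1.22, 0, 0, 0], [0.1, -9.11, -0.08, -1.98, 0, 0, 0], [0.1, -9.45, -0.09, -2.8, 0, 0, 0], [0.1, -9.66, -0.1, -3.66, 0, 0, 0], [0.1, -9.66, -0.1, -3.66, 0, 0, 0], [0.1, -9.66, -0.1, -3.66, 0, 0, 0]]
cmd [0.56734242 0.18140616]
[[0.1, -0.09, -0.01, -0.9, 0, 0, 0], [0.1, -0.04, -0.01, -1.79, 0, 0, 0], [0.1, 0.15, -0.02, -2.67, 0, 0, 0], [0.1, 0.46, -0.03, -3.52, 0, 0, 0], [0.1, 0.89, -0.04, -4.3, 0, 0, 0], [0.1, 1.44, -0.04, -5.02, 0, 0, 0], [0.1, 2.09, -0.05, -5.64, 0, 0, 0], [0.1, 2.82, -0.06, -6.16, 0, 0, 0], [0.1, 3.62, -0.06, -6.57, 0, 0, 0], [0.1, 4.48, -0.07, -6.85, 0, 0, 0], [0.1, 5.36, -0.08, -6.99, 0, 0, 0], [0.1, 6.26, -0.09, -7.01, 0, 0, 0], [0.1, 7.15, -0.09, -6.89, 0, 0, 0], [0.1, 8.02, -0.1, -6.64, 0, 0, 0], [0.1, 8.02, -0.1, -6.64, 0, 0, 0], [0.1, 8.02, -0.1, -6.64, 0, 0, 0]]
cmd [0.50089803 0.10122698]
[[0.1, 0.59, -0.01, 0.26, 0, 0, 0], [0.1, 1.15, -0.01, 0.58, 0, 0, 0], [0.1, 1.67, -0.02, 0.95, 0, 0, 0], [0.1, 2.14, -0.02, 1.38, 0, 0, 0], [0.1, 2.57, -0.03, 1.86, 0, 0, 0], [0.1, 2.95, -0.03, 2.38, 0, 0, 0], [0.1, 3.27, -0.04, 2.94, 0, 0, 0], [0.1, 3.52, -0.04, 3.53, 0, 0, 0], [0.1, 3.71, -0.05, 4.15, 0, 0, 0], [0.1, 3.84, -0.05, 4.78, 0, 0, 0], [0.1, 3.89, -0.06, 5.42, 0, 0, 0], [0.1, 3.88, -0.06, 6.06, 0, 0, 0], [0.1, 3.8, -0.07, 6.7, 0, 0, 0], [0.1, 3.65, -0.07, 7.32, 0, 0, 0], [0.1, 3.65, -0.07, 7.32, 0, 0, 0], [0.1, 3.65, -0.07, 7.32, 0, 0, 0]]
cmd [0.5741126  0.06475301]
```

Emit:
{"fn": "carry_out", "kwargs": {"moves": [[0.1, -0.73, -0.01, 0.5, 0, 0, 0], [0.1, -1.53, -0.01, 0.89, 0, 0, 0], [0.1, -2.38, -0.02, 1.16, 0, 0, 0], [0.1, -3.26, -0.03, 1.3, 0, 0, 0], [0.1, -4.15, -0.04, 1.3, 0, 0, 0], [0.1, -5.03, -0.04, 1.18, 0, 0, 0], [0.1, -5.88, -0.05, 0.93, 0, 0, 0], [0.1, -6.68, -0.06, 0.55, 0, 0, 0], [0.1, -7.42, -0.06, 0.06, 0, 0, 0], [0.1, -8.08, -0.07, -0.53, 0, 0, 0], [0.1, -8.65, -0.08, -1.22, 0, 0, 0], [0.1, -9.11, -0.08, -1.98, 0, 0, 0], [0.1, -9.45, -0.09, -2.8, 0, 0, 0], [0.1, -9.66, -0.1, -3.66, 0, 0, 0], [0.1, -9.66, -0.1, -3.66, 0, 0, 0]]}}

```text
time: 16.15
position: [0.566, 0.1818, 0.1396]
tool_rot: [0.5, -0.5, 0.499, -0.5]
ft_force: [-0.6, 0.6, -2.6]
grip_width: 0.0155
```

```bash
python3 -c "
from h import *
st()"
```

```text
pos [0.566  0.1818 0.1396] r 0.0602 phi 1.422 Frad 0.52 Fcw -0.69 Fz -2.58 w 0.0155
```

Emit:
{"fn": "carry_out", "kwargs": {"moves": [[0.1, -0.09, -0.01, -0.9, 0, 0, 0], [0.1, -0.04, -0.01, -1.79, 0, 0, 0], [0.1, 0.15, -0.02, -2.67, 0, 0, 0], [0.1, 0.46, -0.03, -3.52, 0, 0, 0], [0.1, 0.89, -0.04, -4.3, 0, 0, 0], [0.1, 1.44, -0.04, -5.02, 0, 0, 0], [0.1, 2.09, -0.05, -5.64, 0, 0, 0], [0.1, 2.82, -0.06, -6.16, 0, 0, 0], [0.1, 3.62, -0.06, -6.57, 0, 0, 0], [0.1, 4.48, -0.07, -6.85, 0, 0, 0], [0.1, 5.36, -0.08, -6.99, 0, 0, 0], [0.1, 6.26, -0.09, -7.01, 0, 0, 0], [0.1, 7.15, -0.09, -6.89, 0, 0, 0], [0.1, 8.02, -0.1, -6.64, 0, 0, 0], [0.1, 8.02, -0.1, -6.64, 0, 0, 0]]}}

```text
time: 17.65
position: [0.5019, 0.0994, 0.1406]
tool_rot: [0.5, -0.5, 0.5, -0.5]
ft_force: [-0.4, -2.4, -0.4]
grip_width: 0.0158
```

```bash
python3 -c "
from h import *
st()"
```

```text
pos [0.5019 0.0994 0.1406] r 0.0598 phi -2.748 Frad 1.31 Fcw -2.01 Fz -0.35 w 0.0158
```

Emit:
{"fn": "carry_out", "kwargs": {"moves": [[0.1, 0.59, -0.01, 0.26, 0, 0, 0], [0.1, 1.15, -0.01, 0.58, 0, 0, 0], [0.1, 1.67, -0.02, 0.95, 0, 0, 0], [0.1, 2.14, -0.02, 1.38, 0, 0, 0], [0.1, 2.57, -0.03, 1.86, 0, 0, 0], [0.1, 2.95, -0.03, 2.38, 0, 0, 0], [0.1, 3.27, -0.04, 2.94, 0, 0, 0], [0.1, 3.52, -0.04, 3.53, 0, 0, 0], [0.1, 3.71, -0.05, 4.15, 0, 0, 0], [0.1, 3.84, -0.05, 4.78, 0, 0, 0], [0.1, 3.89, -0.06, 5.42, 0, 0, 0], [0.1, 3.88, -0.06, 6.06, 0, 0, 0], [0.1, 3.8, -0.07, 6.7, 0, 0, 0], [0.1, 3.65, -0.07, 7.32, 0, 0, 0], [0.1, 3.65, -0.07, 7.32, 0, 0, 0]]}}

```text
time: 19.15
position: [0.5754, 0.0651, 0.1412]
tool_rot: [-0.5, 0.5, -0.5, 0.501]
ft_force: [-1.0, 4.3, 1.0]
grip_width: 0.0155
```

```bash
python3 -c "
from h import *
st();o=robot.get_obs()['position'][:2]-C
a=np.arctan2(*o[::-1]);P=lambda p:C+.06*np.array([np.cos(p),np.sin(p)])
arc(P(a),a,-.653,5,hold=3)"
```

```text
pos [0.5754 0.0651 0.1412] r 0.0601 phi -1.261 Frad -4.38 Fcw -0.36 Fz 1.01 w 0.0155
[[0.1, -0.26, -0.01, 0.68, 0, 0, 0], [0.1, -0.61, -0.01, 1.32, 0, 0, 0], [0.1, -1.03, -0.02, 1.92, 0, 0, 0], [0.1, -1.52, -0.02, 2.46, 0, 0, 0], [0.1, -2.07, -0.03, 2.94, 0, 0, 0], [0.1, -2.07, -0.03, 2.94, 0, 0, 0], [0.1, -2.07, -0.03, 2.94, 0, 0, 0], [0.1, -2.07, -0.03, 2.94, 0, 0, 0]]
cmd [0.60476565 0.08584787]
```

Emit:
{"fn": "carry_out", "kwargs": {"moves": [[0.1, -0.3, -0.01, 0.66, 0, 0, 0], [0.1, -0.66, -0.01, 1.28, 0, 0, 0], [0.1, -1.08, -0.02, 1.86, 0, 0, 0], [0.1, -1.57, -0.02, 2.38, 0, 0, 0], [0.1, -2.12, -0.03, 2.87, 0, 0, 0], [0.1, -2.12, -0.03, 2.87, 0, 0, 0], [0.1, -2.12, -0.03, 2.87, 0, 0, 0], [0.1, -2.12, -0.03, 2.87, 0, 0, 0]]}}

```text
time: 19.95
position: [0.6042, 0.0854, 0.1417]
tool_rot: [-0.5, 0.499, -0.501, 0.501]
ft_force: [2.7, -1.2, -0.7]
grip_width: 0.0157
```

```bash
python3 -c "
from h import *
st()"
```

```text
pos [0.6042 0.0854 0.1417] r 0.0598 phi -0.665 Frad 2.82 Fcw -0.74 Fz -0.71 w 0.0157
```

Emit:
{"fn": "carry_out", "kwargs": {"moves": [[0.1, -0.01, 0, 0.09, 0, 0, 0], [0.1, -0.01, 0, 0.09, 0, 0, 0], [0.1, -0.01, 0, 0.09, 0, 0, 0]]}}

```text
time: 20.25
position: [0.6042, 0.0854, 0.1417]
tool_rot: [0.5, -0.5, 0.5, -0.5]
ft_force: [1.9, -2.2, -1.2]
grip_width: 0.0154
```

```bash
python3 -c "
from h import *
st()"
```

```text
pos [0.6042 0.0854 0.1417] r 0.0599 phi -0.665 Frad 2.91 Fcw 0.56 Fz -1.2 w 0.0154
```

Emit:
{"fn": "carry_out", "kwargs": {"moves": [[0.4, 0, 0, 0, 0, 0, 0], [0.4, 0, 0, 0, 0, 0, 0], [0.4, 0, 0, 0, 0, 0, 0], [0.4, 0, 0, 0, 0, 0, 0], [0.4, 0, 0, 0, 0, 0, 0]]}}

```text
time: 20.75
position: [0.6039, 0.0859, 0.1415]
tool_rot: [0.5, -0.5, 0.5, -0.5]
ft_force: [0.3, -0.9, -0.2]
grip_width: 0.0338
```

```bash
python3 -c "
from h import *
st()"
```

```text
pos [0.6039 0.0859 0.1415] r 0.0592 phi -0.661 Frad 0.78 Fcw 0.51 Fz -0.19 w 0.0338
```

Emit:
{"fn": "carry_out", "kwargs": {"moves": [[0.4, 0, -2, 0, 0, 0, 0], [0.4, 0, -5, 0, 0, 0, 0], [0.4, 0, -9, 0, 0, 0, 0], [0.4, 0, -13, 0, 0, 0, 0], [0.4, 5, -15, -2, 0, 0, 0], [0.4, 10, -15, -4, 0, 0, 0], [0.4, 15, -15, -6, 0, 0, 0], [0.4, 20, -15, -8, 0, 0, 0], [0.4, 25, -15, -8, 0, 0, 0], [0.4, 30, -15, -8, 0, 0, 0], [0.4, 30, -15, -8, 0, 0, 0], [0.4, 30, -15, -8, 0, 0, 0]]}}

```text
time: 21.95
position: [0.5242, -0.2169, 0.2914]
tool_rot: [0.499, -0.501, 0.501, -0.499]
ft_force: [0.8, 0.4, 0.2]
grip_width: 0.0349
```

```bash
python3 - <<'E'
from h import *
st()
a=robot.camera('top')[:,:,::-1];b=robot.camera('side')[:,:,::-1]
cv2.imwrite('pics/f.png',np.hstack([cv2.resize(a[170:260,220:340],None,fx=3.3,fy=3.3,interpolation=2)[:297],cv2.resize(b[210:300,210:330],None,fx=3.3,fy=3.3,interpolation=2)]))
P=C+.06*np.array([np.cos(-.661),np.sin(-.661)])
for z in(.155,):print(proj('top',np.r_[P,z]),proj('side',np.r_[P,z]))
cv2.imwrite('pics/f2.png',a)
E
```

```text
pos [ 0.5242 -0.2169  0.2914] r 0.3407 phi -1.668 Frad -0.43 Fcw -0.74 Fz 0.18 w 0.0349
(np.float64(288.7588674313698), np.float64(192.7072170012935)) (np.float64(272.23725114541554), np.float64(213.9000579097949))
```

View pics/f.png

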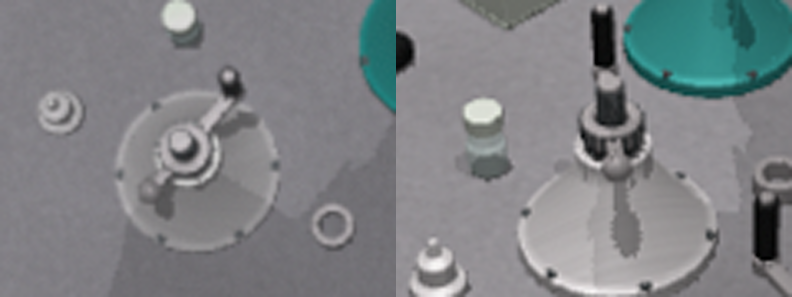

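View pics/f2.png

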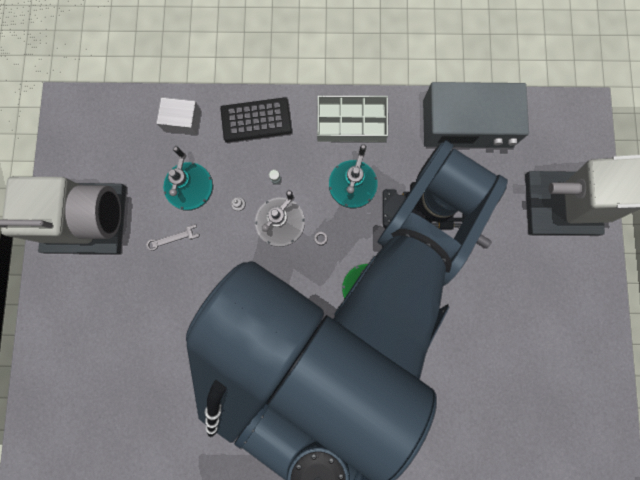

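The post top is at (289,192) top and (272,213) side, against predictions of (288.8,192.7) and (272.2,213.9) for exactly one turn back. The vial, mount, plain ring, spanner and the other pedestals in view are where they were, and the arm is clear.

```bash
python3 -c "
from rig import robot
print(robot.hand_in())"
```

```text
the job is handed in; nothing more can be done
None
```

I screwed the gauge down until it was firmly home, backed it off one full turn, let go, and handed the job in at about 22 s; no verdict is reported.

- **Screwing down:** I held the post on the aluminium pedestal's gauge and carried it clockwise for about 1.6 turns. From there the load rose at 2.5 N per 0.1 rad, as described. I stopped at about 6.5–7 N at the post, inside the 5–8 N band.
- **Backing off:** I then took it counter-clockwise by one full turn. By the arm's readings it ended within about 0.01 rad of that, and the hand had risen 3.1 mm where 3 mm was expected.
- **Last checks:** After release, both cameras showed the post within about 1 pixel of where one turn back should put it. The vial, mount, plain ring, spanner and dish looked unmoved in the last top view. The arm hid most of the screwdriver and one green pedestal there, so I could not check those.
- **A reading that disagreed:** The 1 N running friction did not show up. The force along the turn read 0 to +1 N instead of about −1 N, so the home load is uncertain by about 1 N. The radial force reached about 6 N in places because my first estimate of the stud's axis was about 1.7 mm off; I corrected this during the first turn.

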